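Put mended slides and lens caps away, each in its own holder

ROBOT

A 6-joint arm with a two-finger parallel gripper is mounted at the origin on the work surface. World frame = base frame: x ahead of the robot, y to its left, z up, the work surface at z = 0. Lengths are in mm, angles in rad, forces in N, time in s.
With the tool pointing down it reaches from about 375 to 825 mm from the base axis. Payload 5.5 kg.
Tool frame: the origin (TCP) lies midway between the tips of the shut fingers; the grasp point (between the pads) lies env.tcp_to_grasp behind it (env.tcp_to_grasp is the distance from the TCP to the grasp point, in mm); z points along the fingers, x is the direction in which the jaws open and shut, and the axes are right-handed (so a half turn about z gives the same grasp; the last joint's range is limited). The gripper opens to 85 mm and grips with 20 to 120 N. Pads are 22 mm wide; open, the fingers measure 114 mm over their backs; the gripper's body (76 mm by 85 mm) begins 54 mm behind the grasp point. The pads swing forward as they close: fully open they stand 13 mm farther back than shut.
Start: joints at [0, 0.314, -0.047, 1.21, 0, 1.571], TCP at [599.996, -0, 231.299] pointing down, gripper open.
Joint ranges: [-2.67, 2.67], [-0.69, 1.73], [-1.03, 1.25], [-2.08, 2.16], [-1.42, 1.45], [-3.14, 3.14]. Speed limits (rad/s): [2.39, 2.39, 3.01, 3.14, 3.14, 3.14].

INTERFACE

Orientations are given as a unit quaternion [x, y, z, w].
In Python, from station import env, viewer gives the robot as it stands.
- The arm moves only by the tool drive_tool, never from a script. Its argument "plan" is a list of rows, each a list of 6 numbers: the shift along the tool's x, y, z in mm, then the turn, a rotation vector about the tool's x, y, z in degrees. A call has 1 to 12 rows; each row shifts and turns the commanded pose from where the row before left it, along the tool's axes as they then stand; what a row does not reach is not made up. A row lasts 1/10 s, in which the tool goes at most 50 mm and 8.59 degrees, less where a joint would pass 70% of its speed; a pose out of reach is approached as far as the arm can. A call with a gripper value outside its range is refused whole. "claw" is the opening, from 0 (shut) to 1 (fully open), set as the call begins (left out, the last holds). The fingers move at their own pace and stop on an object; "squeeze" is the grip in N (left out, the last holds). Time passes only in rows, so rows that do not move let the fingers close. It gives the time, the measured TCP pose, the force and the opening at its end, in the units of the state.
- env.get_state(): the state, without advancing time (a new reading comes with each control period).
- viewer.get_image(name): name is "scene" or "side" or "wrist"; returns the picture (420x560x3 uint8, red, green, blue); there is no depth.
- viewer.camera_info(name): a dict with "camera_matrix" (3x3 intrinsics, pixels), "k1" (the pictures are not rectified: a ray, as slopes to the right and down, at radius r is drawn at 1 + k1 r^2 times it, then the intrinsics apply), "R" (3x3) and "t" (3): a world point X has camera coordinates R X + t. Camera axes: x right, y down, z forward; pixel columns grow to the right and rows downward; lengths in mm; the calibration is good to about 2 mm. A picture is of the moment at which its call begins: read the wrist's pose just before it. camera_info takes no time and is no camera call; for the wrist camera it gives the pose at the moment of the call.
- env.close_job(): hands the job in, once; it reports no verdict.
Trained networks look in the newest picture that a camera, given by its name, has taken for a name from the list of things; names that differ only in an ending like _2 or _b are one class to them, and where a whole thing is asked for, a point or a joint stands for the part that bears it (a point fixed in the world has none). Each returns a list of dicts, best first, with "confidence" (0 to 1); they miss things now and then, are a little off and sometimes report something else, mostly with a low value. They report only what shows in the picture. A call takes as long as a camera call.
- viewer.masks_of(name, camera): "mask" (420x560 bool, what is visible of it) and "uv" ([column, row] in pixels, amid what is visible of it).
The state is a dict: "time": time; "joint_positions": joint angles; "joint_velocities": joint speeds; "effort": joint torques, N m; "tcp_pos": TCP position; "orientation": TCP orientation; "force": force on the tool from outside, world axes, zero at the start; "ft_torque": the same for the moment, N m; "grip_width": finger opening in mm.
Only numpy, scipy, OpenCV 4.12 (cv2) and the standard library are available. Lean on these libraries where they do the work, as an engineer would, in place of code of your own. Each camera call takes 0.05 s, during which the arm holds its last target.

TASK

Clear the mending bench: stand each loose rosewood slide mount upright and fully home in the walnut stand whose slot suits its width (the wide slide in the long slot, the narrow one in the short slot), and set each tin lens cap, crown up, centred on the cork pad of its own size. Let go of everything, and do not knock the white lamp globe or the clamp with the splintered mount in it.

Things in the scene. Friction and masses are not known exactly. Their poses are not given: they have to be found in the camera images.
- wide_slide_mid (a point): The wider of two loose slide mounts standing on edge: dark rosewood frame with a pale pane, 68 mm wide (local y), 14 mm thick (local x), 70 mm tall (z), the same either way round. Point at its centre, 35 mm above its lower edge. Starts upright on the tabletop (z = 0).
- narrow_slide_mid (a point): The narrower of two loose slide mounts standing on edge: dark rosewood frame with a pale pane, 40 mm wide (local y), 14 mm thick (local x), 70 mm tall (z), the same either way round. Point at its centre, 35 mm above its lower edge. Starts upright on the tabletop (z = 0).
- large_cap_mid (a point): The larger of two loose tin lens caps: a plain bright cylinder, 62 mm in diameter, 32 mm tall, lying crown up on the tabletop. Point at its centre, 16 mm up. z is its axis.
- small_cap_mid (a point): The smaller of two loose tin lens caps: a plain bright cylinder, 36 mm in diameter, 32 mm tall, lying crown up on the tabletop. Point at its centre, 16 mm up. z is its axis.
- long_stand: The longer of two walnut slide stands, fixed: a block 60 mm (local x) by 118 mm (local y), 33 mm high, with one slot along its middle. The slot runs along local y, 84 mm long and 22 mm wide, its dark floor 5 mm above the tabletop; at the mouth all four sides have a 10 mm, 45 degree chamfer. For the slide 68 mm wide. Origin on the tabletop under the block's centre, z up.
- short_stand: The shorter of two walnut slide stands, fixed: a block 60 mm (local x) by 90 mm (local y), 33 mm high, with one slot along its middle. The slot runs along local y, 56 mm long and 22 mm wide, its dark floor 5 mm above the tabletop; at the mouth all four sides have a 10 mm, 45 degree chamfer. For the slide 40 mm wide. Origin on the tabletop under the block's centre, z up.
- large_rest: The larger of two lens-cap rests, fixed: a flat square walnut block, 82 mm a side and 8 mm high, with a round cork pad 66 mm in diameter whose flat top is 10 mm above the tabletop. For the cap 62 mm in diameter. Origin on the tabletop under the pad's centre, z up.
- small_rest: The smaller of two lens-cap rests, fixed: a flat square walnut block, 56 mm a side and 8 mm high, with a round cork pad 40 mm in diameter whose flat top is 10 mm above the tabletop. For the cap 36 mm in diameter. Origin on the tabletop under the pad's centre, z up.
- globe_mid (a point): White glass lamp globe, loose, 64 mm in diameter and 75 mm tall, standing on its narrower neck beyond the work; to be left alone. Point at its centre, 37 mm up.
- clamp: Brass bench clamp holding a splintered rosewood mount, fixed, at the right-hand side; 70 mm (x) by 90 mm (y), about 120 mm high with the mount, its screw handle sticking out 24 mm more to -y; to be left alone. Origin on the tabletop under its centre.

How it is judged:
By the outcome, as a careful person would: the job done as asked, in the order asked, and still so for the second after the job is handed in, with the robot touching nothing.
It also fails if it takes over 106 s, if anything falls off the work surface, if the arm or the gripper's body presses on something with over 40 N, if the wrist force passes 120 N, or if a joint passes its speed limit or range.

## Working session

There is one attempt and no reset: what is moved stays moved. The work goes in short steps, Python scripts to look and compute and a tool call to move; the robot and the scene stay as the last step left them, time stands still between calls to the robot, and variables do not carry over. Pictures are saved under pics/ and viewed, and the job is handed in when it is done.

Besides the shell and the picture viewer there is one more tool, called as a command line: name --pt "numbers of a row" for each row, then --argument value for the rest. drive_tool: Moves the arm, as the interface text tells. Its arguments: {"type":"object","properties":{"plan":{"type":"array","items":{"type":"array","items":{"type":"number"}}},"claw":{"type":"number"},"squeeze":{"type":"number"}},"required":["plan"]}

```bash
mkdir -p pics; ls; python3 - <<'E'
from station import env, viewer
import cv2, numpy as np
print(env.get_state(), env.tcp_to_grasp)
for n in ["scene","side","wrist"]:
    im=viewer.get_image(n); cv2.imwrite(f"pics/{n}0.png",im[:,:,::-1]); print(n,viewer.camera_info(n))
E
```

```text
pics
{'time': 0.0, 'joint_positions': array([ 3.98090388e-05,  3.14251545e-01, -4.80644260e-02,  1.21017717e+00,
        7.99127643e-06,  1.57080644e+00]), 'joint_velocities': array([-2.63462927e-05, -1.19049750e-03,  2.02630248e-04, -1.00485273e-03,
       -8.10944042e-04,  1.36970538e-03]), 'effort': array([ 1.69644722e-03, -5.39594257e+01,  3.39749372e+01,  1.94567809e-02,
        9.49871333e-05,  6.01428906e-05]), 'tcp_pos': array([5.99437723e+02, 2.65073529e-02, 2.30425671e+02]), 'orientation': array([ 9.99999640e-01,  1.48451350e-05, -8.48409125e-04, -3.97446006e-06]), 'force': array([-0.34640292,  0.82927924,  0.41599452]), 'ft_torque': array([ 0.01488559,  0.0082422 , -0.00215455]), 'grip_width': 85.50454866005381} 18.700000000000003
scene {'camera_matrix': array([[390.2364269 ,   0.        , 285.41341496],
       [  0.        , 390.2364269 , 211.2481891 ],
       [  0.        ,   0.        ,   1.        ]]), 'k1': -0.039146395272215986, 'R': array([[-0.7904247 ,  0.61232204,  0.01704435],
       [ 0.34586178,  0.46908027, -0.81261512],
       [-0.50557732, -0.63641607, -0.58
[... 239 characters left out ...]
    ]]), 'k1': -0.04907067164880737, 'R': array([[-0.94941919, -0.31324239, -0.02196359],
       [-0.18025105,  0.60093112, -0.77871134],
       [ 0.25712401, -0.73536453, -0.62699781]]), 't': array([ 556.28968165,  219.82740504, 1127.34069079])}
wrist {'camera_matrix': array([[333.28840657,   0.        , 277.32482612],
       [  0.        , 333.28840657, 204.66812355],
       [  0.        ,   0.        ,   1.        ]]), 'k1': -0.005680415790877204, 'R': array([[ 9.99999647e-01, -1.67239493e-04, -8.23494194e-04],
       [ 9.03960922e-05, -9.52898032e-01,  3.03290838e-01],
       [-8.35428203e-04, -3.03290806e-01, -9.52897680e-01]]), 't': array([-599.02302516,  -39.82026327,  378.55640567])}
```

View images.

View pics/scene0.png

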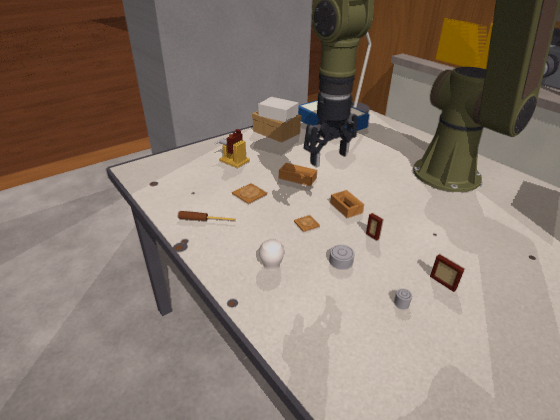

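View pics/side0.png

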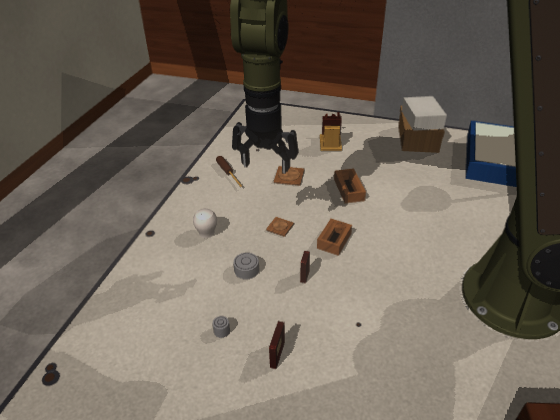

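View pics/wrist0.png

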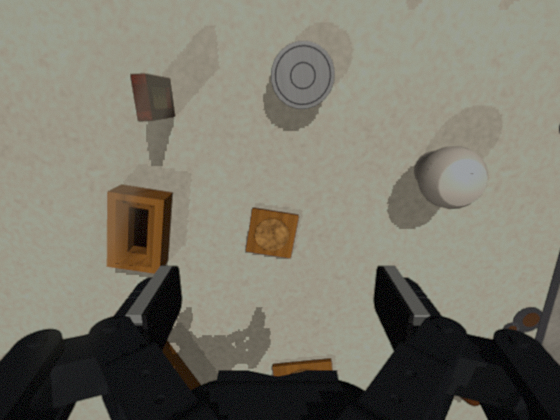

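```bash
cat > h.py <<'E'
from station import env, viewer
import cv2, numpy as np, pickle, os
from scipy.optimize import minimize
def box(a,b,h,z0=0):
    return np.array([[sx*a/2,sy*b/2,z] for sx in(-1,1) for sy in(-1,1) for z in(z0,z0+h)],float)
def cyl(d,h,z0=0):
    t=np.linspace(0,2*np.pi,48,endpoint=False)
    return np.array([[d/2*np.cos(a),d/2*np.sin(a),z] for a in t for z in(z0,z0+h)])
M={'wide_slide_mid':box(14,68,70),'narrow_slide_mid':box(14,40,70),'large_cap_mid':cyl(62,32),'small_cap_mid':cyl(36,32),
'long_stand':box(60,118,33),'short_stand':box(60,90,33),'large_rest':box(82,82,8),'small_rest':box(56,56,8),'globe_mid':cyl(64,75),'clamp':box(70,90,120)}
def proj(X,ci):
    C=X@np.asarray(ci['R']).T+ci['t']; p=C[:,:2]/C[:,2:]; r2=(p**2).sum(1,keepdims=True)
    p=p*(1+ci['k1']*r2); K=ci['camera_matrix']; return p@K[:2,:2].T+K[:2,2]
def ray(uv,ci):
    K=ci['camera_matrix']; d=(np.array(uv,float)-K[:2,2])/K[0,0]; p=d.copy()
    for _ in range(10): p=d/(1+ci['k1']*(p@p))
    R=np.asarray(ci['R']); return -R.T@ci['t'], R.T@np.array([p[0],p[1],1])
def atz(uv,ci,z):
    o,d=ray(uv,ci); return o+d*(z-o[2])/d[2]
def place(name,p,dz=0):
    x,y,a=p; c,s=np.cos(a),np.sin(a); V=M[name]
    return np.c_[x+c*V[:,0]-s*V[:,1], y+s*V[:,0]+c*V[:,1], V[:,2]+dz]
S=4
def hullmask(P):
    m=np.zeros((420,560),np.uint8)
    # antialias: draw supersampled
    h=cv2.convexHull(P.astype(np.float32))[:,0]
    big=np.zeros((420,560),np.uint8)
    cv2.fillPoly(big,[np.round(h*256).astype(np.int32)],255,lineType=cv2.LINE_AA,shift=8)
    return big/255.
def cost(name,p,views,dz=0):
    tot=0
    for m,ci in views:
        q=hullmask(proj(place(name,p,dz),ci)); tot+=1-np.minimum(q,m).sum()/np.maximum(q,m).sum()
    return tot/len(views)
def fit(name,views,p0=None,dz=0,yaw=True):
    if p0 is None:
        m,ci=views[0]; v,u=np.nonzero(m); g=atz([u.mean(),v.mean()],ci,M[name][:,2].max()/2+dz)[:2]; starts=[(g[0],g[1],a) for a in (np.arange(0,np.pi,np.pi/8) if yaw else [0])]
    else: starts=[tuple(p0)]
    best=None
    for s in starts:
        sim=np.array(s)+np.array([[0,0,0],[8,0,0],[0,8,0],[0,0,.2 if yaw else 0]])
        if not yaw:
            r=minimize(lambda q:cost(name,(q[0],q[1],0),views,dz),s[:2],method='Nelder-Mead',options=dict(initial_simplex=sim[:3,:2],xatol=.05,fatol=1e-5)); x=np.array([*r.x,0])
        else:
            r=minimize(lambda q:cost(name,q,views,dz),s,method='Nelder-Mead',options=dict(initial_simplex=sim,xatol=.02,fatol=1e-5)); x=r.x
        if best is None or r.fun<best[1]: best=(x,r.fun)
    return best
E
cat > look.py <<'E'
from h import *
V={}
for c in ['scene','side','wrist']:
    ci=viewer.camera_info(c); im=viewer.get_image(c)
    for n in M:
        ms=viewer.masks_of(n,c)
        V[n,c]=([(r['confidence'],r['mask'],r['uv']) for r in ms[:3]],ci)
        print(c,n,[(round(r['confidence'],2),np.round(r['uv']).tolist(),int(r['mask'].sum())) for r in ms[:3]])
pickle.dump(V,open('v0.pkl','wb')); print(env.get_state()['time'])
E
python3 look.py
```

```text
scene wide_slide_mid [(0.91, [444.0, 272.0], 753)]
scene narrow_slide_mid [(0.92, [373.0, 229.0], 338), (0.18, [402.0, 301.0], 314)]
scene large_cap_mid [(0.68, [306.0, 224.0], 256), (0.65, [343.0, 257.0], 545)]
scene small_cap_mid [(0.56, [402.0, 300.0], 286), (0.42, [270.0, 254.0], 618)]
scene long_stand [(0.85, [296.0, 175.0], 612), (0.39, [273.0, 258.0], 606)]
scene short_stand [(0.92, [345.0, 203.0], 609)]
scene large_rest [(0.94, [249.0, 193.0], 391)]
scene small_rest [(0.68, [305.0, 226.0], 270), (0.2, [448.0, 271.0], 784)]
scene globe_mid [(0.96, [272.0, 254.0], 591)]
scene clamp [(0.65, [234.0, 153.0], 745), (0.39, [447.0, 275.0], 732)]
side wide_slide_mid [(0.82, [276.0, 346.0], 515)]
side narrow_slide_mid [(0.73, [303.0, 263.0], 227)]
side large_cap_mid [(0.68, [244.0, 266.0], 590)]
side small_cap_mid [(0.83, [221.0, 326.0], 328)]
side long_stand [(0.92, [349.0, 184.0], 758)]
side short_stand [(0.91, [336.0, 239.0], 908)]
side large_rest [(0.8, [291.0, 178.0], 433)]
side small_rest [(0.83, [281.0, 228.0], 352)]
side globe_mid [(0.91, [209.0, 218.0], 546)]
side clamp [(0.94, [330.0, 130.0], 765)]
wrist wide_slide_mid []
wrist narrow_slide_mid [(0.57, [152.0, 94.0], 1815)]
wrist large_cap_mid [(0.81, [301.0, 76.0], 3535)]
wrist small_cap_mid []
wrist long_stand [(0.72, [181.0, 366.0], 574)]
wrist short_stand [(0.58, [138.0, 226.0], 5316)]
wrist large_rest [(0.76, [300.0, 365.0], 679)]
wrist small_rest [(0.61, [270.0, 232.0], 2035)]
wrist globe_mid [(0.87, [447.0, 177.0], 3534)]
wrist clamp []
1.8
```

```bash
cat > fit0.py <<'E'
from h import *
V=pickle.load(open('v0.pkl','rb')); pick={('large_cap_mid','scene'):1}
for n in M:
    yaw='cap' not in n and 'globe' not in n
    vs={c:(V[n,c][0][pick.get((n,c),0)][1].astype(float),V[n,c][1]) for c in ['scene','side','wrist'] if V[n,c][0]}
    use=[vs['scene'],vs['side']]
    b=fit(n,use,yaw=yaw); print(n,'both',np.round(b[0],2),round(b[1],3))
    for c in vs:
        if c=='wrist' and n in('long_stand','large_rest'): continue
        q=fit(n,[vs[c]],p0=b[0],yaw=yaw); print('    ',c,np.round(q[0],2),round(q[1],3))
E
python3 fit0.py
```

```text
wide_slide_mid both [4.7608e+02 3.0566e+02 6.0000e-02] 0.139
     scene [ 4.7845e+02  3.0590e+02 -1.9000e-01] 0.107
     side [4.7587e+02 3.0706e+02 8.0000e-02] 0.125
narrow_slide_mid both [480.79  77.52   3.31] 0.2
     scene [480.85  78.82   2.88] 0.121
     side [480.02  81.76   3.32] 0.208
     wrist [481.1   78.16   3.21] 0.07
large_cap_mid both [624.42 100.85   0.  ] 0.106
     scene [623.78  98.52   0.  ] 0.087
     side [623.11 102.45   0.  ] 0.101
     wrist [623.28  98.06   0.  ] 0.035
small_cap_mid both [609.59 285.67   0.  ] 0.166
     scene [611.47 284.91   0.  ] 0.184
     side [609.28 286.4    0.  ] 0.135
long_stand both [ 448.13 -291.79    0.47] 0.111
     scene [ 4.4888e+02 -2.9342e+02  4.1000e-01] 0.104
     side [ 447.19 -291.72    0.45] 0.104
short_stand both [ 4.4101e+02 -6.3020e+01 -1.4000e-01] 0.088
     scene [ 4.4101e+02 -6.3020e+01 -1.4000e-01] 0.112
     side [ 4.4055e+02 -5.9050e+01 -1.6000e-01] 0.057
     wrist [ 4.4084e+02 -6.5780e+01 -1.7000e-01] 0.034
large_rest both [ 6.3730e+02 -3.0405e+02  1.1000e-01] 0.185
     scene [ 6.3700e+02 -3.0446e+02  1.1000e-01] 0.171
     side [ 6.3696e+02 -3.0172e+02  1.7000e-01] 0.181
small_rest both [590.87 -73.78   1.44] 0.146
     scene [590.87 -73.77   1.44] 0.167
     side [590.86 -73.6    1.4 ] 0.104
     wrist [592.48 -74.62   1.43] 0.109
globe_mid both [7.7387e+02 2.1000e-01 0.0000e+00] 0.401
     scene [767.3   -8.54   0.  ] 0.398
     side [779.76  -6.58   0.  ] 0.387
     wrist [758.58   6.01   0.  ] 0.374
clamp both [ 556.97 -522.26    3.35] 0.354
     scene [ 567.72 -507.81    2.74] 0.314
     side [ 556.94 -520.36    3.35] 0.294
```

drive_tool --pt "-15.5 -38 0 0 0 0" --pt "-15.5 -38 0 0 0 0" --pt "-15.5 -38 0 0 0 0" --pt "-15.5 -38 0 0 0 0" --pt "-15.5 -38 0 0 0 0" --pt "-15.5 -38 0 0 0 0" --pt "-15.5 -38 0 0 0 0" --pt "-15.5 -39 0 0 0 0" --pt "0 0 0 0 0 0" --pt "0 0 0 0 0 0" --claw 0.6 --squeeze 50

```text
time: 2.8
tcp_pos: [475.6, 305.7, 231.3]
orientation: [1.0, 0.001, 0.0, 0.0]
force: [1.1, 0.2, -0.2]
grip_width: 50.9
```

```bash
cat > lw.py <<'E'
import sys
from h import *
tag=sys.argv[1]
st=env.get_state(); print(st['time'],np.round(st['tcp_pos'],1),np.round(st['orientation'],4),round(st['grip_width'],1))
ci=viewer.camera_info('wrist'); im=viewer.get_image('wrist')[:,:,::-1].copy()
for a in sys.argv[2:]:
    n,*g=a.split(':'); yaw='cap' not in n
    r=viewer.masks_of(n,'wrist')
    print(n,[(round(q['confidence'],2),np.round(q['uv']).tolist(),int(q['mask'].sum())) for q in r])
    if not r: continue
    m=r[0]['mask']; p0=[float(x) for x in g] if g else None
    b=fit(n,[(m.astype(float),ci)],p0=p0 if p0 else None,yaw=yaw); print(np.round(b[0],2),round(b[1],3))
    cs,_=cv2.findContours(m.astype(np.uint8),0,1); cv2.drawContours(im,cs,-1,(0,255,0),1)
    cv2.polylines(im,[cv2.convexHull(proj(place(n,b[0]),ci).astype(np.float32)).astype(np.int32)],True,(0,0,255),1)
cv2.imwrite(f'pics/{tag}.png',im)
E
python3 lw.py w1 wide_slide_mid small_cap_mid
```

```text
2.8 [475.6 305.7 231.3] [1.0e+00 1.1e-03 1.0e-04 2.0e-04] 50.9
wide_slide_mid [(0.77, [280.0, 179.0], 1184)]
[476.57 305.6    3.19] 0.104
small_cap_mid [(0.96, [401.0, 190.0], 1113)]
[609.37 285.49   0.  ] 0.136
```

View pics/w1.png

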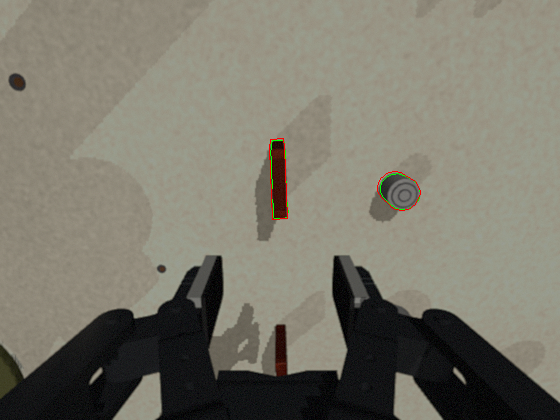

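drive_tool --pt "0.8 0 25 0 0 -2.8" --pt "0 0 40 0 0 0" --pt "0 0 40 0 0 0" --pt "0 0 40 0 0 0" --pt "0 0 35 0 0 0" --pt "0 0 17 0 0 0" --pt "0 0 0 0 0 0" --pt "0 0 0 0 0 0"

```text
time: 3.75
tcp_pos: [477.4, 304.2, 34.7]
orientation: [1.0, 0.024, -0.0, 0.0]
force: [-0.2, 0.3, 0.9]
grip_width: 50.8
```

drive_tool --pt "0 0 0 0 0 0" --pt "0 0 0 0 0 0" --pt "0 0 0 0 0 0" --pt "0 0 0 0 0 0" --pt "0 0 0 0 0 0" --pt "0 0 0 0 0 0" --claw 0

```text
time: 4.35
tcp_pos: [477.9, 305.6, 35.7]
orientation: [1.0, 0.024, 0.001, -0.0]
force: [0.3, 0.1, 6.2]
grip_width: 13.5
```

```bash
python3 lw.py w2
```

```text
4.35 [477.9 305.6  35.7] [ 9.997e-01  2.450e-02  1.200e-03 -5.000e-04] 13.5
```

View pics/w2.png

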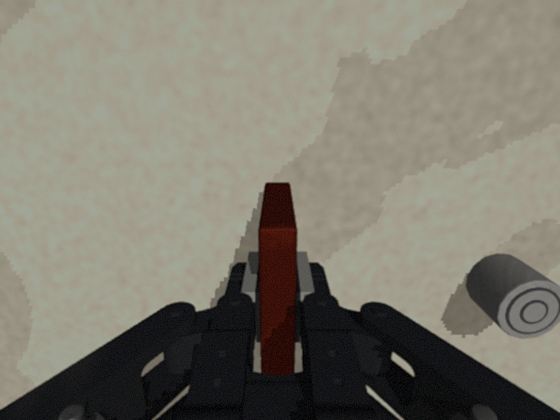

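drive_tool --pt "0 0 -15 0 0 0" --pt "0 0 -35 0 0 0" --pt "0 0 -40 0 0 0" --pt "0 0 -40 0 0 0" --pt "-4 40 -40 0 0 0" --pt "-4 40 -25 0 0 0" --pt "-4.4 43 0 0 0 0" --pt "-4.4 43 0 0 0 0" --pt "-4.4 43 0 0 0 0" --pt "-4.4 43 0 0 0 0" --pt "-4.4 43 0 0 0 0"

```text
time: 5.5
tcp_pos: [460.8, 12.1, 224.7]
orientation: [1.0, 0.025, 0.0, 0.0]
force: [1.6, -0.9, -1.2]
grip_width: 13.8
```

drive_tool --pt "-4.4 43 0 0 0 0" --pt "-4.4 43 0 0 0 0" --pt "-4.4 43 0 0 0 0" --pt "-4.4 43 0 0 0 0" --pt "-4.4 43 0 0 0 0" --pt "-4.4 43 0 0 0 0" --pt "-2 38 0 0 0 0" --pt "0 0 0 0 0 -7.5" --pt "0 0 0 0 0 -7.5" --pt "0 0 0 0 0 -7.5" --pt "0 0 0 0 0 0" --pt "0 0 0 0 0 0"

```text
time: 6.7
tcp_pos: [447.5, -283.2, 224.6]
orientation: [0.976, 0.218, -0.0, -0.0]
force: [0.8, 0.2, -1.2]
grip_width: 13.5
```

```bash
python3 lw.py w3 long_stand:448:-292:0.44 large_rest:637:-303:0.14
```

```text
6.7 [ 447.5 -283.2  224.6] [ 9.760e-01  2.176e-01 -0.000e+00 -1.000e-04] 13.5
long_stand [(0.8, [267.0, 166.0], 4759)]
[ 447.69 -293.78    0.48] 0.307
large_rest [(0.75, [413.0, 252.0], 4575)]
[ 6.3691e+02 -3.0767e+02  1.1000e-01] 0.043
```

View pics/w3.png

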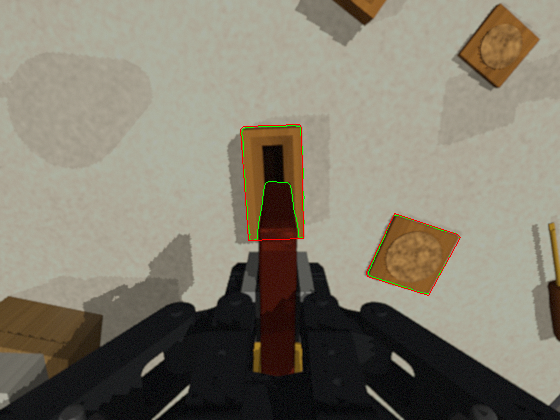

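```bash
cat > fl.py <<'E'
from h import *
im=cv2.imread('pics/w3.png'); ci=viewer.camera_info('wrist'); viewer.get_image('wrist')
m=viewer.masks_of('long_stand','wrist')[0]['mask'].astype(float)
ig=np.zeros((420,560),np.uint8); cv2.fillPoly(ig,[np.array([[250,420],[256,236],[264,180],[292,180],[302,236],[306,420]])],1)
k=1-ig.astype(float)
def c(p):
    q=hullmask(proj(place('long_stand',p),ci))*k; mm=m*k; return 1-np.minimum(q,mm).sum()/np.maximum(q,mm).sum()
r=minimize(c,[447.7,-293,.46],method='Nelder-Mead',options=dict(initial_simplex=np.array([[447.7,-293,.46],[453,-293,.46],[447.7,-287,.46],[447.7,-293,.36]]))); print(r.x,r.fun)
# project slot floor & mouth
x,y,a=r.x
def sl(w,l,z):
    P=np.array([[sx*w/2,sy*l/2] for sx,sy in((1,1),(1,-1),(-1,-1),(-1,1))]); c_,s_=np.cos(a),np.sin(a)
    return np.c_[x+c_*P[:,0]-s_*P[:,1],y+s_*P[:,0]+c_*P[:,1],np.full(4,z)]
for w,l,z in((42,104,33),(22,84,23),(60,118,33)): cv2.polylines(im,[proj(sl(w,l,z),ci).astype(np.int32)],True,(255,0,0),1)
# slide predicted
st=env.get_state(); print(st['tcp_pos'])
cv2.imwrite('pics/w3b.png',cv2.resize(im[100:300,180:380],(800,600) ,interpolation=cv2.INTER_NEAREST))
E
python3 fl.py
```

```text
Traceback (most recent call last):
  File "fl.py", line 3, in <module>
    m=viewer.masks_of('long_stand','wrist')[0]['mask'].astype(float)
      ~~~~~~~~~~~~~~~~~~~~~~~~~~~~~~~~~~~~~^^^
IndexError: list index out of range
```

Retry with the network's miss handled.

```bash
sed -i "s/^m=.*/for _ in range(5):\n    r=viewer.masks_of('long_stand','wrist')\n    if r and r[0]['mask'].sum()>3000: break\n    viewer.get_image('wrist')\nprint(r[0]['confidence'],r[0]['uv'])\nm=r[0]['mask'].astype(float)/" fl.py; python3 fl.py
```

```text
0.6 [270.1, 166.1]
[ 447.91371013 -293.91141134    0.48366231] 0.041836939137163354
[ 447.58964692 -283.30943853  224.59875283]
```

View pics/w3b.png

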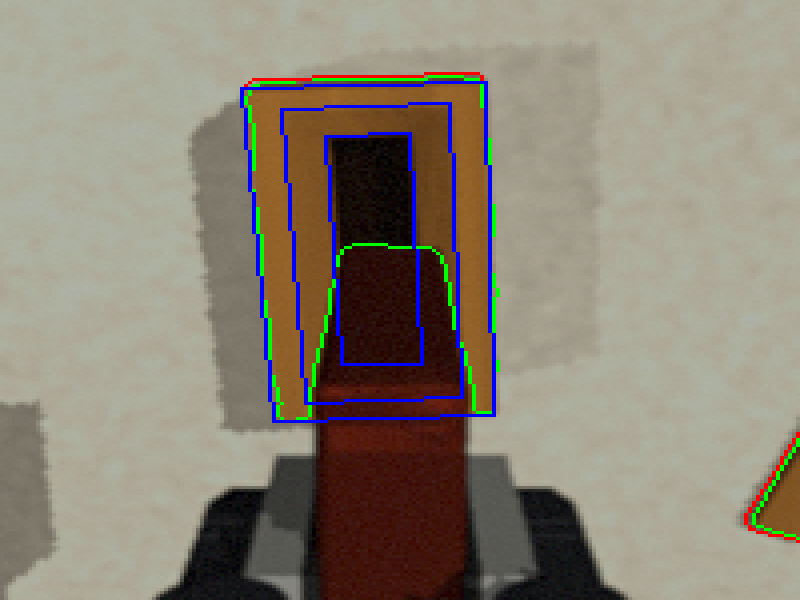

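drive_tool --pt "0 0 0 0 0 -2.4" --pt "-4.6 9.5 20 0 0 0" --pt "0 0 40 0 0 0" --pt "0 0 40 0 0 0" --pt "0 0 40 0 0 0" --pt "0 0 9 0 0 0" --pt "0 0 0 0 0 0" --pt "0 0 0 0 0 0"

```text
time: 7.85
tcp_pos: [449.1, -294.7, 77.3]
orientation: [0.971, 0.239, 0.001, 0.001]
force: [-1.0, -0.2, -1.4]
grip_width: 13.3
```

```bash
cat > sn.py <<'E'
import sys
from h import *
c,tag=sys.argv[1:3]; im=viewer.get_image(c)[:,:,::-1]
if len(sys.argv)>3:
    u0,v0,u1,v1=map(int,sys.argv[3:]); im=im[v0:v1,u0:u1]; k=min(800/im.shape[1],600/im.shape[0]); im=cv2.resize(im,None,fx=k,fy=k,interpolation=cv2.INTER_CUBIC)
cv2.imwrite(f'pics/{tag}.png',im)
E
python3 sn.py wrist w4; python3 sn.py side s4 280 120 420 225
```

```text
(no output)
```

View pics/w4.png

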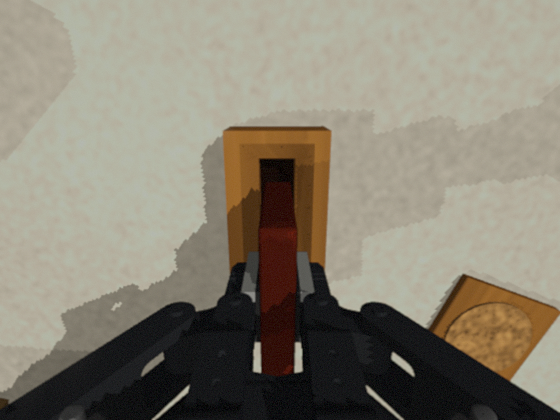

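View pics/s4.png

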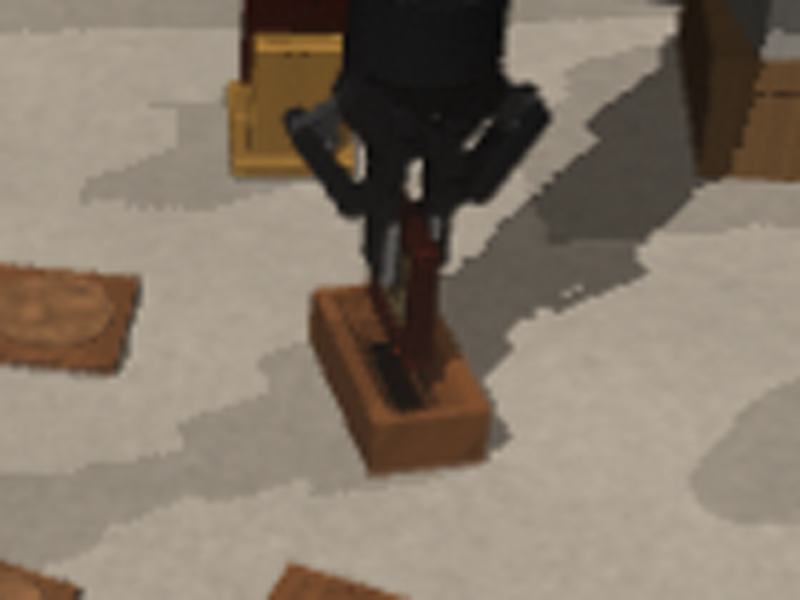

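drive_tool --pt "0 0 12 0 0 0" --pt "0 0 12 0 0 0" --pt "0 0 10 0 0 0" --pt "0 0 3 0 0 0" --pt "0 0 0 0 0 0" --pt "0 0 0 0 0 0"

```text
time: 8.55
tcp_pos: [447.8, -293.8, 40.0]
orientation: [0.971, 0.239, 0.0, 0.0]
force: [-6.5, 3.9, 22.0]
grip_width: 13.4
```

drive_tool --pt "0 0 0 0 0 0" --pt "0 0 0 0 0 0" --pt "0 0 0 0 0 0" --pt "0 0 0 0 0 0" --pt "0 0 -25 0 0 0" --pt "0 0 -40 0 0 0" --pt "0 0 -40 0 0 0" --pt "0 0 -40 0 0 0" --pt "0 0 -40 0 0 0" --pt "0 0 0 0 0 0" --pt "0 0 0 0 0 0" --claw 0.5

```text
time: 9.65
tcp_pos: [448.5, -294.4, 224.3]
orientation: [0.971, 0.239, 0.001, 0.001]
force: [1.8, -0.4, -0.5]
grip_width: 42.9
```

```bash
python3 lw.py w5 large_rest:637:-304:0.11; python3 sn.py side s5 280 120 420 225
```

```text
9.65 [ 448.5 -294.4  224.3] [9.709e-01 2.394e-01 7.000e-04 8.000e-04] 42.9
large_rest [(0.57, [414.0, 252.0], 4490)]
[ 6.3637e+02 -3.0658e+02  1.1000e-01] 0.056
```

View pics/w5.png

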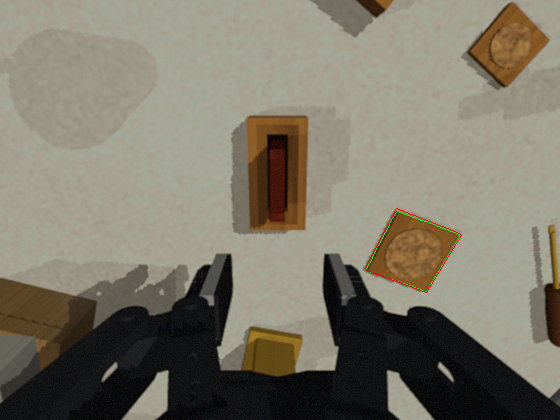

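View pics/s5.png

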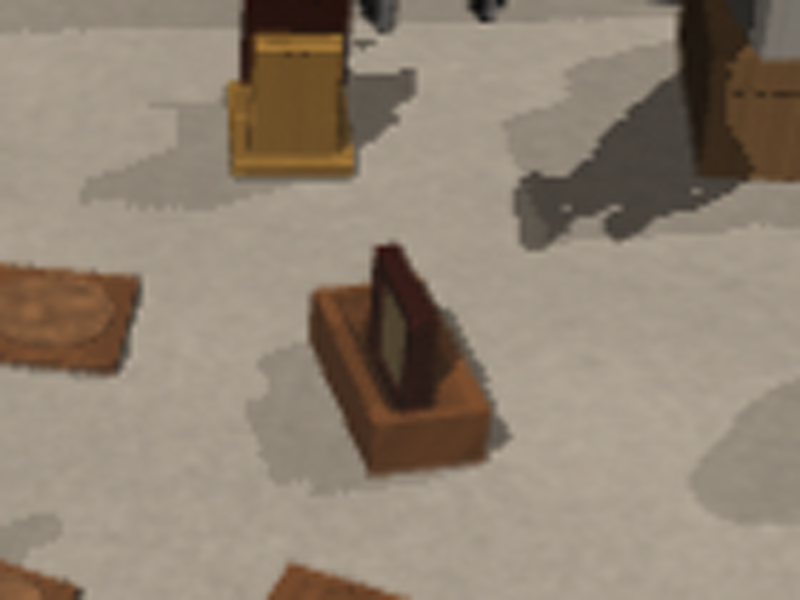

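drive_tool --pt "0 0 0 0 0 7.9" --pt "0 0 0 0 0 7.9" --pt "0 0 0 0 0 7.9" --pt "6.5 -41 0 0 0 0" --pt "6.5 -41 0 0 0 0" --pt "6.5 -41 0 0 0 0" --pt "6.5 -41 0 0 0 0" --pt "6.5 -41 0 0 0 0" --pt "6.5 -41 0 0 0 0" --pt "6.5 -41 0 0 0 0" --pt "6.5 -41 0 0 0 0" --pt "6.5 -41 0 0 0 0" --claw 0.6

```text
time: 11.0
tcp_pos: [479.5, 79.8, 222.1]
orientation: [0.999, 0.035, -0.001, 0.0]
force: [0.6, -0.5, -0.2]
grip_width: 51.2
```

drive_tool --pt "0 0 0 0 0 0" --pt "0 0 0 0 0 0"

```text
time: 11.2
tcp_pos: [479.6, 78.8, 222.1]
orientation: [0.999, 0.036, -0.001, 0.0]
force: [1.1, -0.4, -0.4]
grip_width: 51.0
```

```bash
python3 lw.py w6 narrow_slide_mid:481:78:0.07 large_cap_mid short_stand:441:-65:-0.16
```

```text
11.2 [479.6  78.8 222.1] [ 9.993e-01  3.610e-02 -1.400e-03  4.000e-04] 51.0
narrow_slide_mid [(0.7, [279.0, 181.0], 831), (0.25, [534.0, 263.0], 2997)]
[4.808e+02 7.863e+01 4.000e-02] 0.103
large_cap_mid [(0.81, [415.0, 166.0], 3463), (0.37, [537.0, 263.0], 2957)]
[622.9  98.6   0. ] 0.047
short_stand [(0.83, [243.0, 290.0], 3438)]
[ 4.4046e+02 -6.4400e+01 -1.7000e-01] 0.227
```

View pics/w6.png

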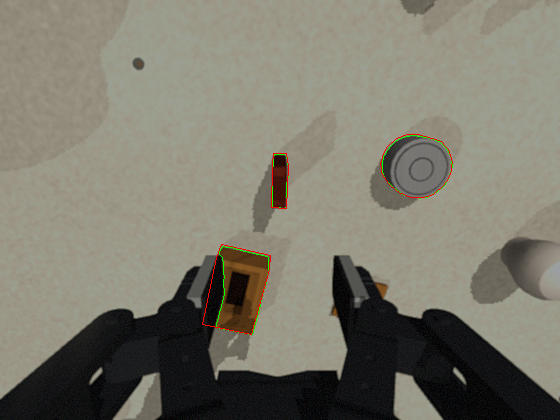

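drive_tool --pt "1 0 20 0 0 0" --pt "0 0 40 0 0 0" --pt "0 0 40 0 0 0" --pt "0 0 40 0 0 0" --pt "0 0 32 0 0 0" --pt "0 0 15 0 0 0" --pt "0 0 0 0 0 0" --pt "0 0 0 0 0 0"

```text
time: 12.2
tcp_pos: [481.7, 77.5, 36.9]
orientation: [0.999, 0.034, -0.0, 0.0]
force: [0.8, 0.9, 0.4]
grip_width: 51.0
```

drive_tool --pt "0 0 0 0 0 0" --pt "0 0 0 0 0 0" --pt "0 0 0 0 0 0" --pt "0 0 0 0 0 0" --pt "0 0 0 0 0 0" --pt "0 0 0 0 0 0" --claw 0

```text
time: 12.8
tcp_pos: [482.5, 78.4, 37.6]
orientation: [0.999, 0.035, 0.001, 0.0]
force: [-0.7, 0.7, 6.6]
grip_width: 13.3
```

drive_tool --pt "0 0 -15 0 0 0" --pt "0 0 -35 0 0 0" --pt "0 0 -40 0 0 0" --pt "0 0 -40 0 0 0" --pt "-10 28 -30 0 0 0" --pt "-14 38 -20 0 0 0" --pt "-14 38 0 0 0 0" --pt "-13.9 36 0 0 0 0" --pt "0 0 0 0 0 6.9" --pt "0 0 0 0 0 6.9" --pt "0 0 0 0 0 0" --pt "0 0 0 0 0 0"

```text
time: 14.0
tcp_pos: [439.4, -64.9, 216.6]
orientation: [0.996, -0.084, -0.0, -0.0]
force: [-0.4, 0.7, -1.8]
grip_width: 13.0
```

```bash
sed -e "s/long_stand/short_stand/g; s/w3/w7/g; s/\[\[447.7.*\]\])))/[[440.6,-65,-.17],[446,-65,-.17],[440.6,-59,-.17],[440.6,-65,-.07]])))/; s/\[447.7,-293,.46\]/[440.6,-65,-.17]/; s/(42,104,33),(22,84,23),(60,118,33)/(42,76,33),(22,56,23),(60,90,33)/" fl.py > fs.py; python3 sn.py wrist w7; python3 fs.py
```

```text
0.84 [281.9, 172.1]
[ 4.40487450e+02 -6.60155222e+01 -1.61839165e-01] 0.04509822557191345
[439.55016367 -64.67627161 216.53290987]
```

View pics/w7b.png

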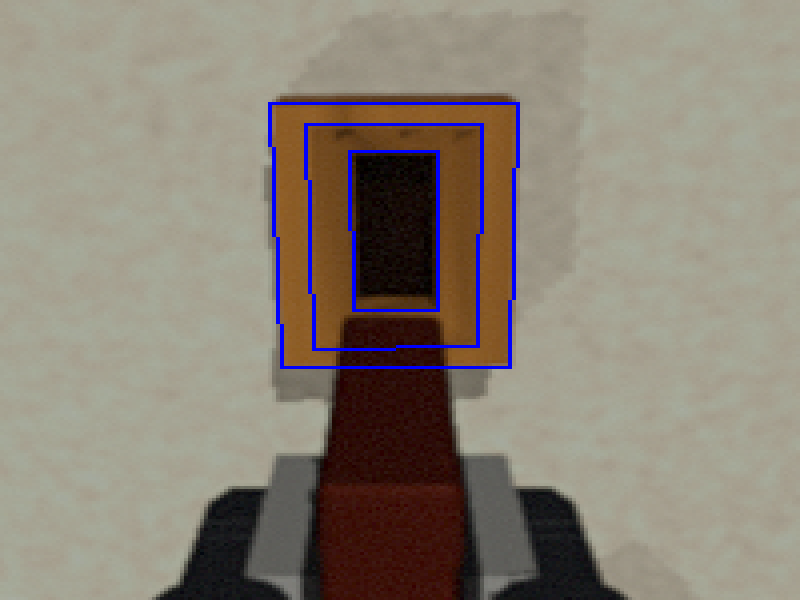

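drive_tool --pt "1 1.2 15 0 0 0" --pt "0 0 40 0 0 0" --pt "0 0 40 0 0 0" --pt "0 0 30 0 0 0" --pt "0 0 12 0 0 0" --pt "0 0 0 0 0 0" --pt "0 0 12 0 0 0" --pt "0 0 12 0 0 0" --pt "0 0 11 0 0 0" --pt "0 0 3 0 0 0" --pt "0 0 0 0 0 0" --pt "0 0 0 0 0 0"

```text
time: 15.35
tcp_pos: [440.8, -66.3, 42.6]
orientation: [0.996, -0.085, 0.001, -0.0]
force: [-3.6, 1.2, 13.8]
grip_width: 13.6
```

drive_tool --pt "0 0 0 0 0 0" --pt "0 0 0 0 0 0" --pt "0 0 0 0 0 0" --pt "0 0 0 0 0 0" --pt "0 0 -25 0 0 0" --pt "0 0 -40 0 0 0" --pt "0 0 -40 0 0 0" --pt "0 0 -40 0 0 0" --pt "0 0 -40 0 0 0" --pt "0 0 0 0 0 0" --pt "0 0 0 0 0 0" --claw 0.5

```text
time: 16.45
tcp_pos: [441.0, -66.4, 227.1]
orientation: [0.996, -0.085, 0.001, 0.0]
force: [-0.6, 0.5, 0.1]
grip_width: 42.7
```

```bash
python3 lw.py w8 small_rest:592:-74:1.43; python3 sn.py side s8 260 170 400 275
```

```text
16.45 [441.  -66.4 227.1] [ 9.963e-01 -8.540e-02  1.000e-03  1.000e-04] 42.7
small_rest [(0.78, [413.0, 155.0], 2829)]
[592.07 -76.13   1.41] 0.046
```

View pics/w8.png

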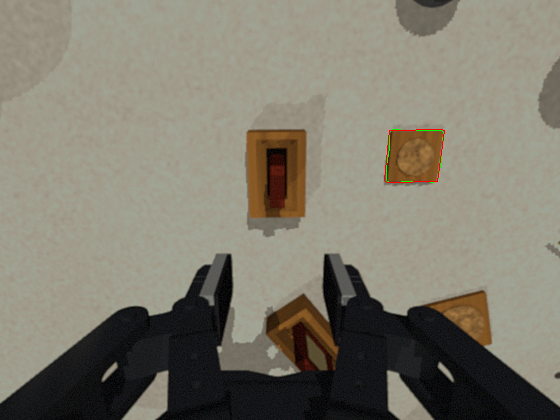

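View pics/s8.png

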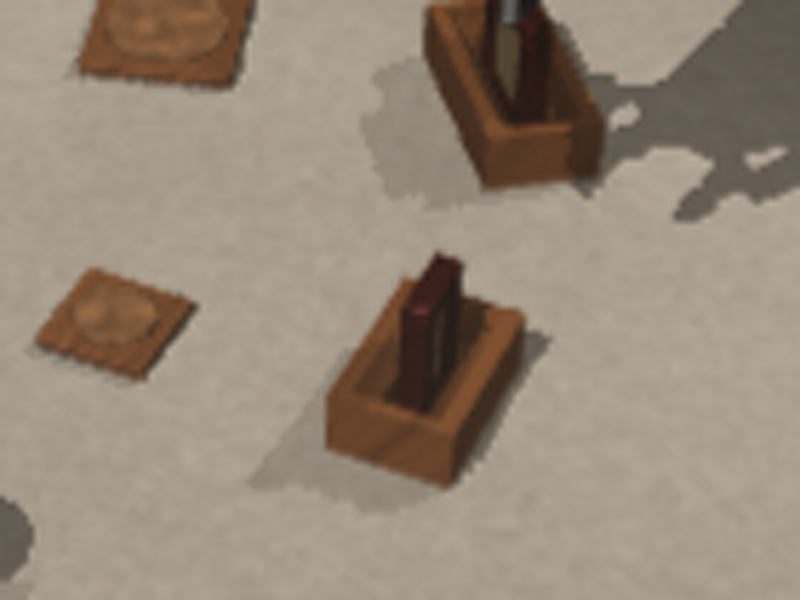

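drive_tool --pt "0 0 0 0 0 -4.9" --pt "0 0 0 0 0 -4.9" --pt "26 -23.5 0 0 0 0" --pt "26 -23.5 0 0 0 0" --pt "26 -23.5 0 0 0 0" --pt "26 -23.5 0 0 0 0" --pt "26 -23.5 0 0 0 0" --pt "26 -23.5 0 0 0 0" --pt "26 -23.5 0 0 0 0" --pt "0 0 0 0 0 0" --pt "0 0 0 0 0 0" --pt "0 0 0 0 0 0" --claw 1

```text
time: 17.8
tcp_pos: [621.0, 97.5, 225.4]
orientation: [1.0, -0.0, -0.001, 0.0]
force: [-1.1, -0.3, -0.2]
grip_width: 85.5
```

```bash
python3 lw.py w9 large_cap_mid
```

```text
17.8 [621.   97.5 225.4] [ 1.0e+00 -2.0e-04 -1.3e-03  3.0e-04] 85.5
large_cap_mid [(0.71, [277.0, 171.0], 2905)]
[622.99  98.73   0.  ] 0.061
```

View pics/w9.png

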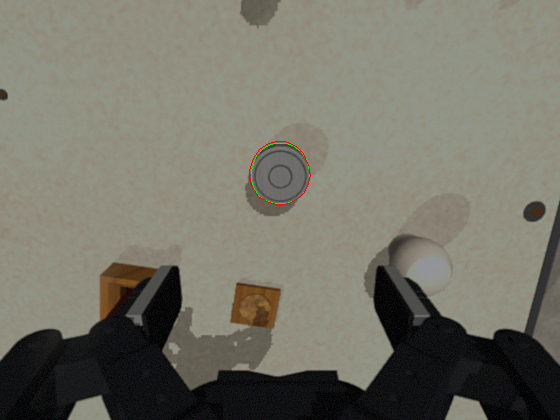

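```bash
cat > crown.py <<'E'
import sys
from h import *
u,v,z,tag=float(sys.argv[1]),float(sys.argv[2]),float(sys.argv[3]),sys.argv[4]
ci=viewer.camera_info('wrist'); im=cv2.imread(sys.argv[5]) if len(sys.argv)>5 else viewer.get_image('wrist')[:,:,::-1].copy()
p=atz([u,v],ci,z); print(p)
for d in (36,62,66,40):
    t=np.linspace(0,6.283,60); cv2.polylines(im,[np.round(proj(np.c_[p[0]+d/2*np.cos(t),p[1]+d/2*np.sin(t),0*t+z],ci)*16).astype(np.int32)],True,(0,0,255),1,shift=4)
u,v=int(u),int(v); c=im[max(v-60,0):v+60,max(u-80,0):u+80]; cv2.imwrite(f'pics/{tag}.png',cv2.resize(c,(800,600),interpolation=cv2.INTER_NEAREST))
E
python3 crown.py 280.5 176.5 32 c9
```

```text
[624.22898581  97.52401067  32.        ]
```

View pics/c9.png

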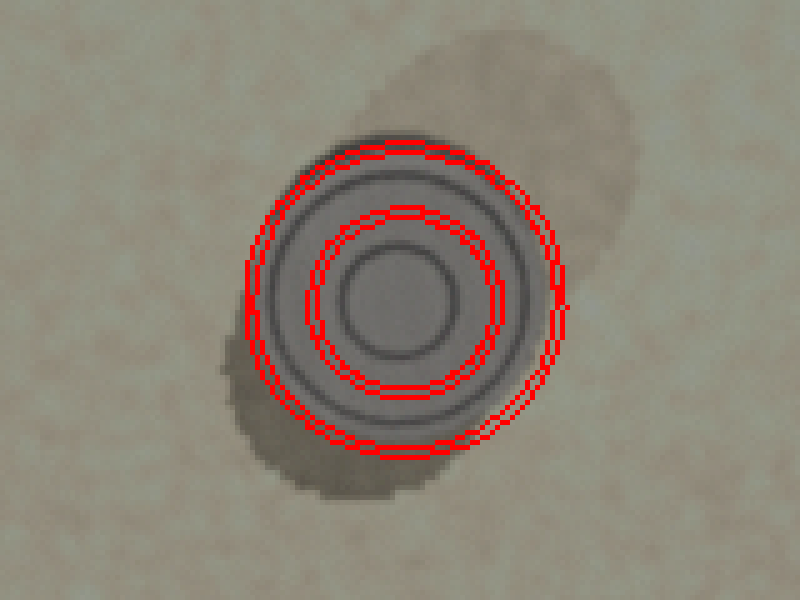

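drive_tool --pt "2.1 -0.7 25 0 0 0" --pt "0 0 40 0 0 0" --pt "0 0 40 0 0 0" --pt "0 0 40 0 0 0" --pt "0 0 38 0 0 0" --pt "0 0 25 0 0 0" --pt "0 0 17 0 0 0" --pt "0 0 0 0 0 0" --pt "0 0 0 0 0 0"

```text
time: 18.85
tcp_pos: [624.4, 98.4, 2.2]
orientation: [1.0, -0.0, 0.0, 0.0]
force: [0.2, 0.3, -0.3]
grip_width: 85.4
```

drive_tool --pt "0 0 0 0 0 0" --pt "0 0 0 0 0 0" --pt "0 0 0 0 0 0" --pt "0 0 0 0 0 0" --pt "0 0 0 0 0 0" --claw 0

```text
time: 19.35
tcp_pos: [625.8, 99.0, 3.6]
orientation: [1.0, -0.0, 0.001, -0.0]
force: [-0.9, -1.5, 6.7]
grip_width: 60.5
```

```bash
python3 sn.py wrist w10; python3 sn.py side s10 180 200 320 305
```

```text
(no output)
```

View pics/w10.png

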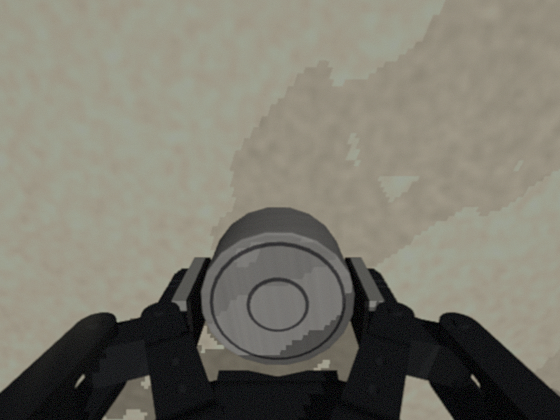

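View pics/s10.png

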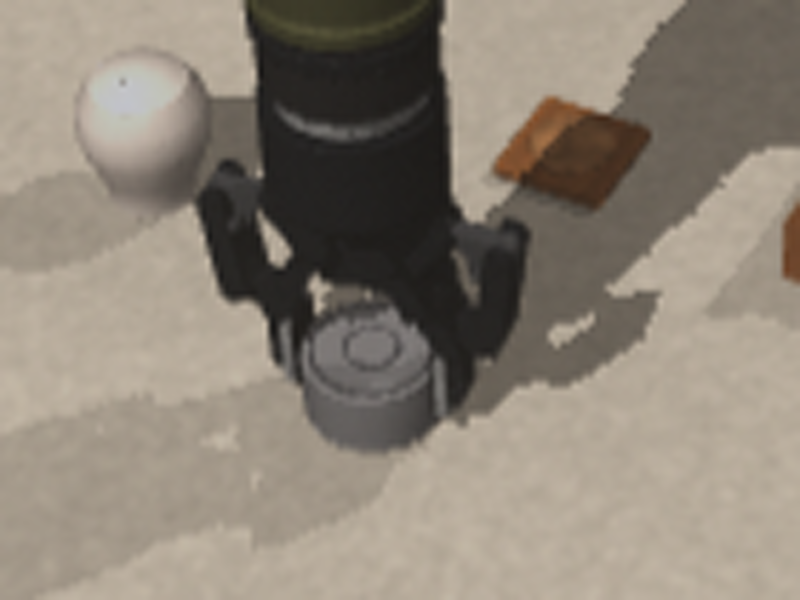

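```bash
python3 crown.py 278 304.5 32 c10; python3 -c "
from station import env;print(env.get_state()['tcp_pos'])"
```

```text
[625.6131326  98.3775938  32.       ]
[625.76456166  98.99819906   3.5722099 ]
```

View pics/c10.png

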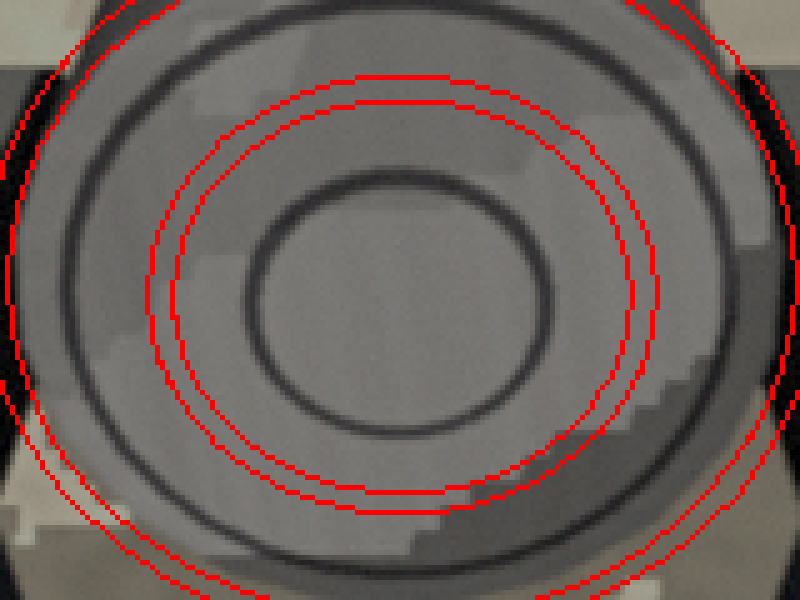

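drive_tool --pt "0 0 -15 0 0 0" --pt "0 0 -35 0 0 0" --pt "0 0 -40 0 0 0" --pt "0 0 -40 0 0 0" --pt "0 0 -40 0 0 0" --pt "1 20 -20 0 0 0" --pt "1 40 0 0 0 0" --pt "1 40 0 0 0 0" --pt "1 40 0 0 0 0" --pt "1 40 0 0 0 0" --pt "1 40 0 0 0 0" --pt "1 40 0 0 0 0"

```text
time: 20.7
tcp_pos: [631.3, -162.7, 193.1]
orientation: [1.0, 0.0, 0.001, 0.0]
force: [1.1, 0.2, -1.1]
grip_width: 60.6
```

drive_tool --pt "1 40 0 0 0 0" --pt "1 40 0 0 0 0" --pt "1 40 0 0 0 0" --pt "1 25 0 0 0 0" --pt "0 0 0 0 0 0" --pt "0 0 0 0 0 0"

```text
time: 21.3
tcp_pos: [635.2, -306.4, 192.3]
orientation: [1.0, -0.001, 0.0, -0.0]
force: [-0.1, 0.2, -1.0]
grip_width: 60.5
```

```bash
python3 lw.py w11 large_rest:636.5:-307:0.11
```

```text
21.3 [ 635.2 -306.4  192.3] [ 1.e+00 -6.e-04  2.e-04 -2.e-04] 60.5
large_rest [(0.91, [283.0, 173.0], 5937)]
[ 6.3663e+02 -3.0768e+02  1.1000e-01] 0.128
```

View pics/w11.png

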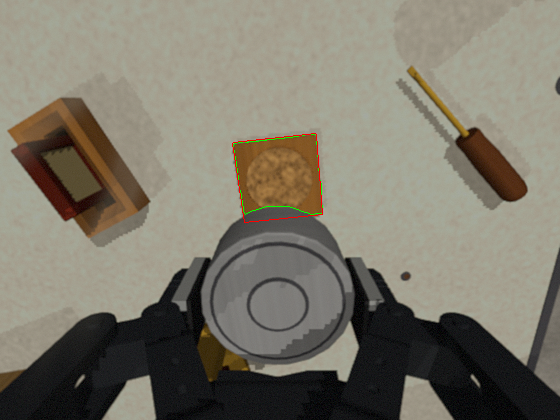

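```bash
python3 crown.py 280 178 10 c11 pics/w11.png
```

```text
[ 637.88623753 -303.50978294   10.        ]
```

View pics/c11.png

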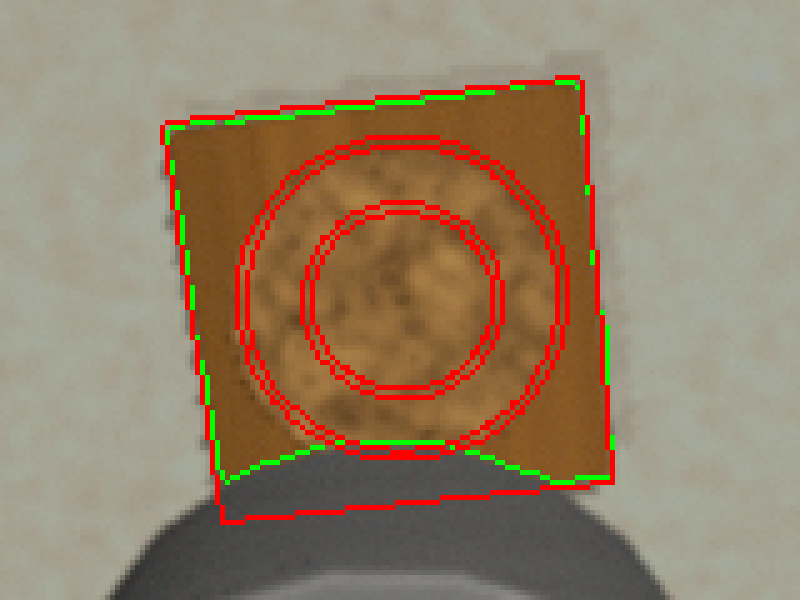

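drive_tool --pt "1.2 -0.4 20 0 0 0" --pt "0 0 40 0 0 0" --pt "0 0 40 0 0 0" --pt "0 0 35 0 0 0" --pt "0 0 20 0 0 0" --pt "0 0 13 0 0 0" --pt "0 0 7 0 0 0" --pt "0 0 3 0 0 0" --pt "0 0 0 0 0 0" --pt "0 0 0 0 0 0"

```text
time: 22.4
tcp_pos: [637.5, -306.1, 15.0]
orientation: [1.0, 0.0, 0.001, 0.0]
force: [-0.3, 1.2, -0.1]
grip_width: 60.5
```

drive_tool --pt "-1 0.3 1 0 0 0" --pt "0 0 1.2 0 0 0" --pt "0 0 0 0 0 0" --pt "0 0 0 0 0 0"

```text
time: 22.8
tcp_pos: [636.4, -306.6, 13.6]
orientation: [1.0, -0.0, 0.001, 0.001]
force: [-2.1, 1.6, 7.8]
grip_width: 60.5
```

drive_tool --pt "0 0 0 0 0 0" --pt "0 0 0 0 0 0" --pt "0 0 0 0 0 0" --pt "0 0 0 0 0 0" --pt "0 0 0 0 0 0" --pt "0 0 -25 0 0 0" --pt "0 0 -40 0 0 0" --pt "0 0 -40 0 0 0" --pt "0 0 -40 0 0 0" --pt "0 0 -40 0 0 0" --pt "0 0 0 0 0 0" --pt "0 0 0 0 0 0" --claw 1

```text
time: 24.0
tcp_pos: [636.4, -306.4, 197.7]
orientation: [1.0, -0.0, 0.001, 0.001]
force: [0.1, -0.9, -0.4]
grip_width: 85.5
```

```bash
python3 sn.py wrist w12; python3 crown.py 280 172 42 c12
```

```text
[ 637.50325541 -292.26001367   42.        ]
```

View pics/w12.png

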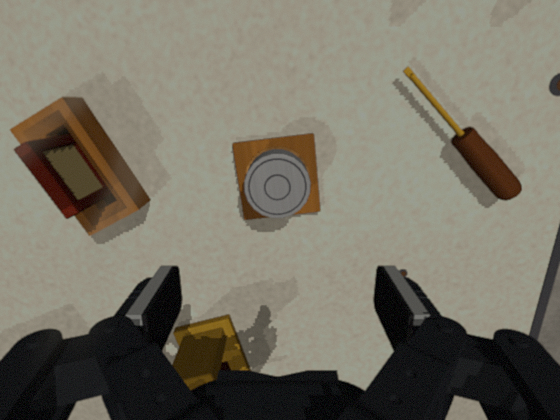

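View pics/c12.png

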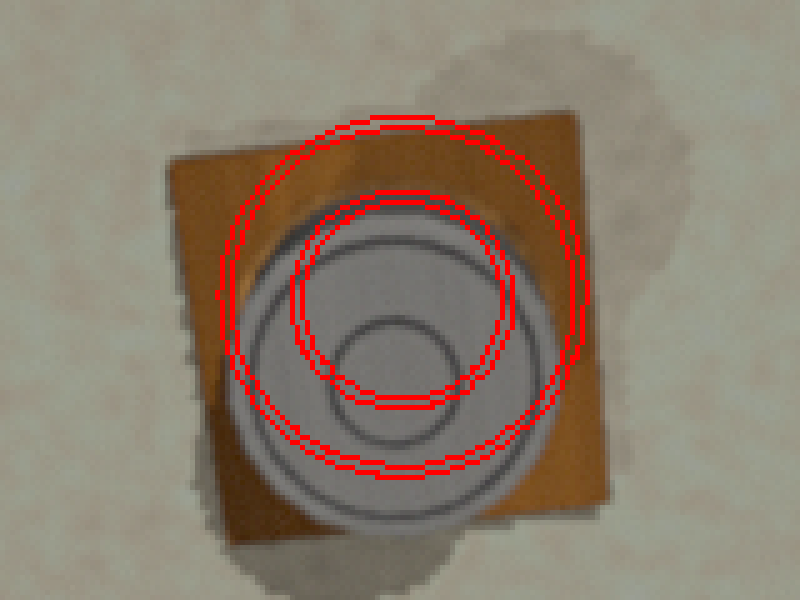

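```bash
cat > chk.py <<'E'
from h import *
ci=viewer.camera_info('wrist')
P=[atz([200+x/5,112+y/5],ci,8)[:2] for x,y in((170,160),(576,112),(608,498),(230,542))]
print(np.round(P,1)); P=np.array(P); print('rest',P.mean(0), [np.linalg.norm(P[i]-P[i-1]) for i in range(4)]); print('cap',atz([278.8,188],ci,42))
viewer.get_image('wrist')
for n,dz,yw in(('large_rest',0,True),('large_cap_mid',10,False)):
    r=viewer.masks_of(n,'wrist'); print(n,[(round(q['confidence'],2),np.round(q['uv']),q['mask'].sum()) for q in r])
    if r and dz: print(fit(n,[(r[0]['mask'].astype(float),ci)],dz=dz,yaw=yw))
E
python3 chk.py
```

```text
[[ 591.8 -271. ]
 [ 670.9 -261.8]
 [ 680.3 -340.8]
 [ 601.3 -350.6]]
rest [ 636.09733974 -306.04303004] [np.float64(80.15262945975329), np.float64(79.64167882150855), np.float64(79.59112045708916), np.float64(79.59206425853617)]
cap [ 635.61319188 -306.50540008   42.        ]
large_rest [(0.59, array([281., 148.]), np.int64(2764)), (0.18, array([ 94., 154.]), np.int64(6495))]
large_cap_mid [(0.78, array([276., 184.]), np.int64(3601))]
(array([ 636.14062982, -307.08864112,    0.        ]), np.float64(0.07056696705572496))
```

drive_tool --pt "-1.8 -20 0 0 0 0" --pt "-1.8 -40 0 0 0 0" --pt "-1.8 -40 0 0 0 0" --pt "-1.8 -40 0 0 0 0" --pt "-1.8 -40 0 0 0 0" --pt "-1.8 -40 0 0 0 0" --pt "-1.8 -40 0 0 0 0" --pt "-1.8 -40 0 0 0 0" --pt "-1.8 -40 0 0 0 0" --pt "-1.8 -40 0 0 0 0" --pt "-1.8 -40 0 0 0 0" --pt "-1.8 -40 0 0 0 0" --claw 0.8

```text
time: 25.45
tcp_pos: [613.1, 155.5, 195.3]
orientation: [1.0, -0.0, -0.001, 0.0]
force: [1.3, -0.5, -0.2]
grip_width: 68.4
```

drive_tool --pt "-1.8 -40 0 0 0 0" --pt "-1.8 -40 0 0 0 0" --pt "-1.8 -40 0 0 0 0" --pt "0 -12 0 0 0 0" --pt "0 0 0 0 0 0" --pt "0 0 0 0 0 0"

```text
time: 26.05
tcp_pos: [608.3, 284.9, 195.6]
orientation: [1.0, -0.0, -0.001, 0.001]
force: [0.4, -0.3, -0.1]
grip_width: 68.7
```

```bash
python3 lw.py w13 small_cap_mid; python3 crown.py 280 180 32 c13
```

```text
26.05 [608.3 284.9 195.6] [ 1.e+00 -1.e-04 -6.e-04  7.e-04] 68.7
small_cap_mid [(0.62, [281.0, 179.0], 1242)]
[610.67 285.52   0.  ] 0.097
[610.86712534 287.9083259   32.        ]
```

View pics/c13.png

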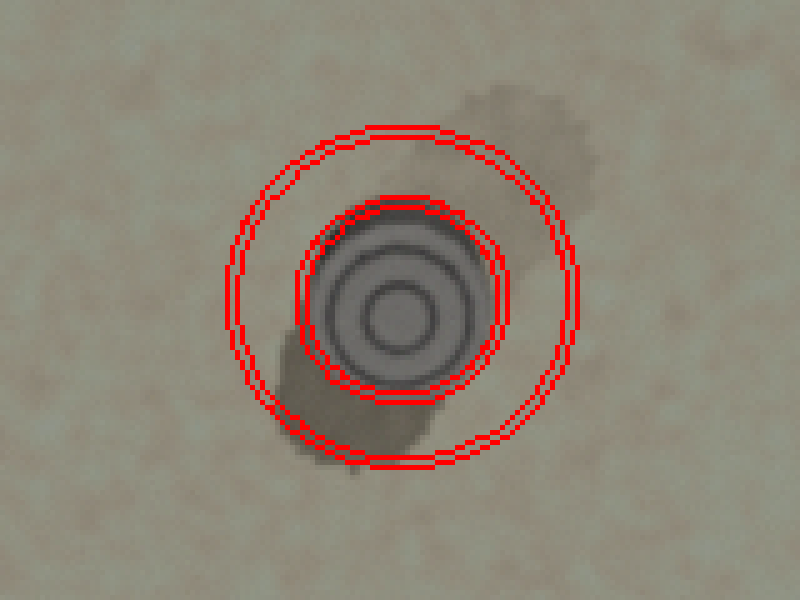

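drive_tool --pt "1 0 24 0 0 0" --pt "0 0 40 0 0 0" --pt "0 0 40 0 0 0" --pt "0 0 38 0 0 0" --pt "0 0 25 0 0 0" --pt "0 0 17 0 0 0" --pt "0 0 10 0 0 0" --pt "0 0 0 0 0 0" --pt "0 0 0 0 0 0"

```text
time: 27.1
tcp_pos: [610.3, 285.7, 3.3]
orientation: [1.0, -0.0, 0.0, -0.0]
force: [-0.5, -0.8, 0.7]
grip_width: 68.3
```

drive_tool --pt "0 0 0 0 0 0" --pt "0 0 0 0 0 0" --pt "0 0 0 0 0 0" --pt "0 0 0 0 0 0" --pt "0 0 0 0 0 0" --pt "0 0 0 0 0 0" --claw 0

```text
time: 27.7
tcp_pos: [610.6, 286.4, 3.9]
orientation: [1.0, 0.0, 0.001, -0.0]
force: [-0.5, -1.9, 6.2]
grip_width: 34.6
```

```bash
python3 sn.py wrist w14; python3 -c "
from station import env;print(env.get_state()['tcp_pos'])"; python3 crown.py 278 304.5 32 c14
```

```text
[610.60411334 286.46149447   3.86137605]
[610.44822068 285.63471801  32.        ]
```

View pics/w14.png

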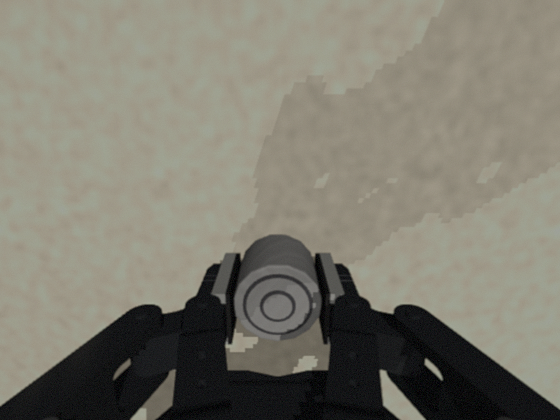

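View pics/c14.png

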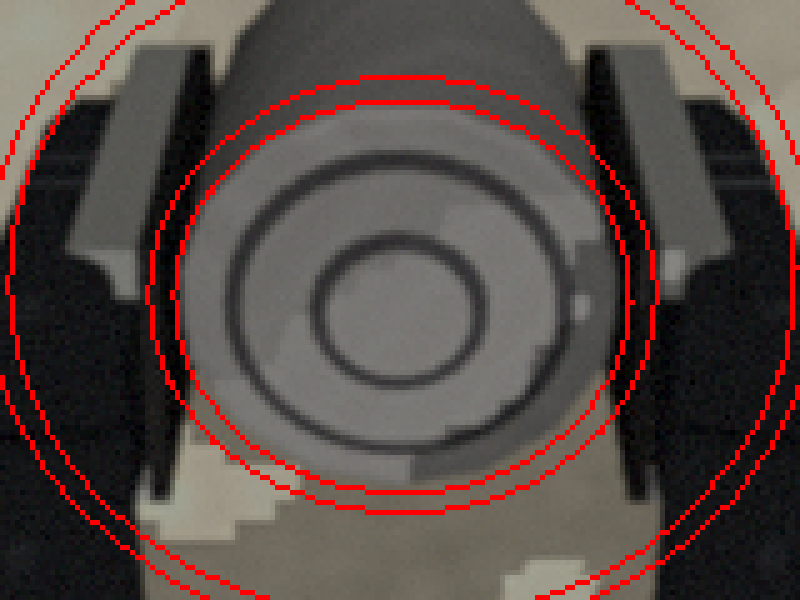

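drive_tool --pt "0 0 -15 0 0 0" --pt "0 0 -35 0 0 0" --pt "0 0 -40 0 0 0" --pt "0 0 -40 0 0 0" --pt "-1 10 -40 0 0 0" --pt "-2 31 -20 0 0 0" --pt "-2 40 0 0 0 0" --pt "-2 40 0 0 0 0" --pt "-2 40 0 0 0 0" --pt "-2 40 0 0 0 0" --pt "-2 40 0 0 0 0" --pt "-2 40 0 0 0 0"

```text
time: 29.0
tcp_pos: [594.2, 3.5, 193.5]
orientation: [1.0, 0.0, 0.0, -0.0]
force: [0.7, -0.8, 0.2]
grip_width: 34.4
```

drive_tool --pt "-2 40 0 0 0 0" --pt "-1 40 0 0 0 0" --pt "0 0 0 0 0 0" --pt "0 0 0 0 0 0"

```text
time: 29.4
tcp_pos: [591.4, -75.7, 193.1]
orientation: [1.0, -0.001, 0.0, -0.0]
force: [-0.1, 0.3, -0.1]
grip_width: 34.6
```

```bash
python3 lw.py w15 small_rest:592:-75:1.42; python3 crown.py 280 180 10 c15 pics/w15.png
```

```text
29.4 [591.4 -75.7 193.1] [ 1.e+00 -1.e-03  2.e-04 -2.e-04] 34.6
small_rest [(0.79, [276.0, 174.0], 3046)]
[592.07 -76.04   1.41] 0.057
[594.0765036 -74.8378503  10.       ]
```

View pics/w15.png

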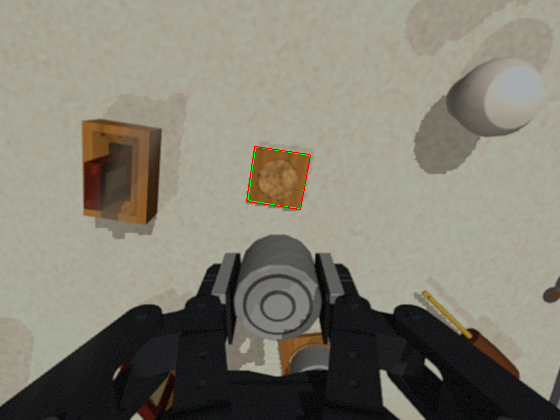

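View pics/c15.png

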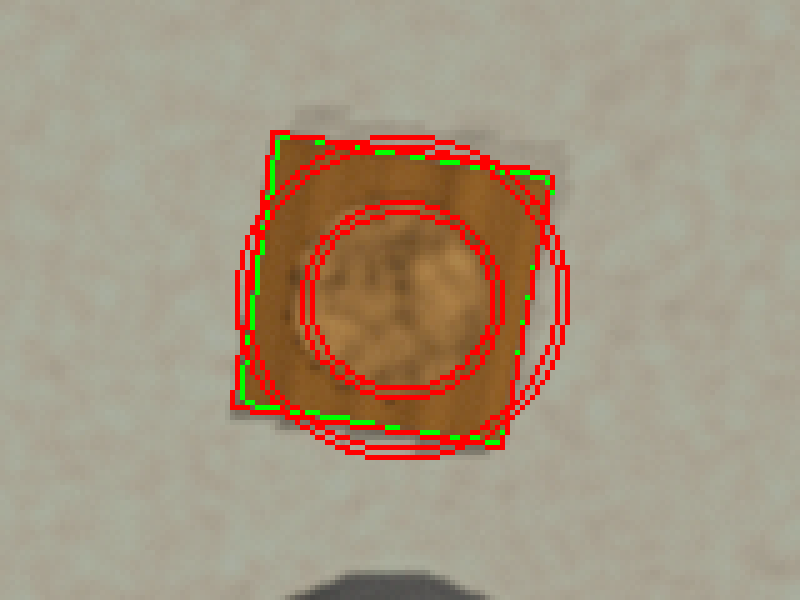

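drive_tool --pt "0 -1.2 20 0 0 0" --pt "0 0 40 0 0 0" --pt "0 0 40 0 0 0" --pt "0 0 35 0 0 0" --pt "0 0 20 0 0 0" --pt "0 0 13 0 0 0" --pt "0 0 8 0 0 0" --pt "0 0 0 0 0 0" --pt "0 0 0 0 0 0"

```text
time: 30.4
tcp_pos: [592.6, -73.7, 17.4]
orientation: [1.0, 0.0, 0.001, 0.0]
force: [-0.1, -0.7, 0.4]
grip_width: 34.4
```

drive_tool --pt "-0.4 0.5 2 0 0 0" --pt "0 0 1.5 0 0 0" --pt "0 0 1 0 0 0" --pt "0 0 0 0 0 0" --pt "0 0 0 0 0 0"

```text
time: 30.9
tcp_pos: [592.0, -74.6, 13.8]
orientation: [1.0, -0.0, 0.001, 0.0]
force: [-2.4, 0.5, 12.0]
grip_width: 35.1
```

drive_tool --pt "0 0 0 0 0 0" --pt "0 0 0 0 0 0" --pt "0 0 0 0 0 0" --pt "0 0 0 0 0 0" --pt "0 0 0 0 0 0" --pt "0 0 -25 0 0 0" --pt "0 0 -40 0 0 0" --pt "0 0 -40 0 0 0" --pt "0 0 -40 0 0 0" --pt "0 0 -40 0 0 0" --pt "0 0 0 0 0 0" --pt "0 0 0 0 0 0" --claw 0.8

```text
time: 32.1
tcp_pos: [592.0, -74.4, 197.9]
orientation: [1.0, 0.0, 0.001, 0.0]
force: [-0.2, 0.3, -1.0]
grip_width: 68.7
```

```bash
python3 sn.py wrist w16; python3 crown.py 280 188 42 c16; python3 sn.py side s16; python3 sn.py scene sc16
```

```text
[593.09991198 -75.70145994  42.        ]
```

View pics/w16.png

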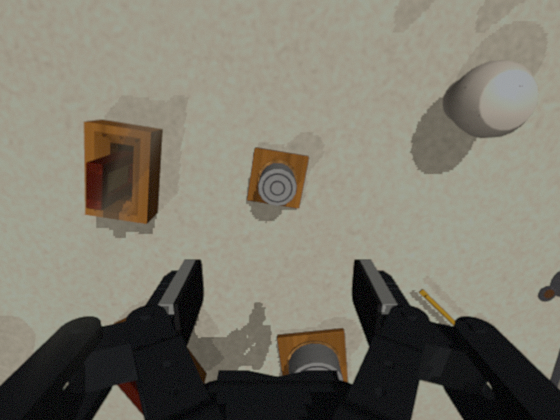

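View pics/c16.png

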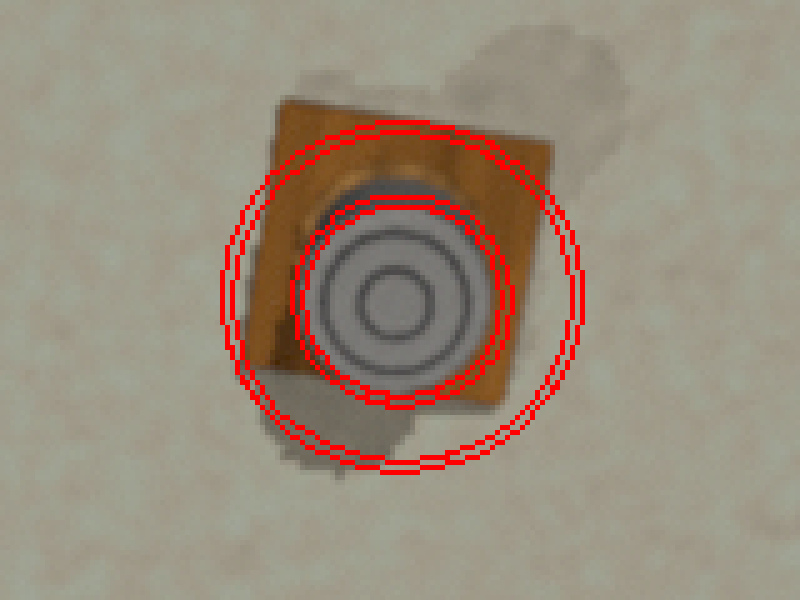

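View pics/s16.png

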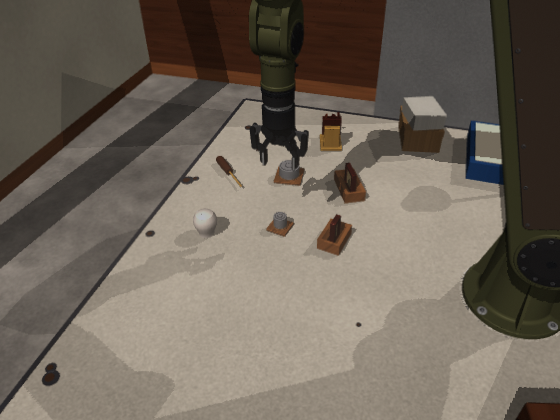

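```bash
python3 - <<'E'
from h import *
ci=viewer.camera_info('wrist')
P=np.array([atz([200+x/5,128+y/5],ci,8)[:2] for x,y in((284,99),(552,143),(499,408))])
print('rest',(P[0]+P[2])/2,np.linalg.norm(P[0]-P[1]),np.linalg.norm(P[1]-P[2])); print('cap',atz([200+395/5,128+302/5],ci,42))
viewer.get_image('wrist')
r=viewer.masks_of('small_cap_mid','wrist'); print([(round(q['confidence'],2),np.round(q['uv'])) for q in r])
if r: print(fit('small_cap_mid',[(r[0]['mask'].astype(float),ci)],dz=10,yaw=False))
E
```

```text
rest [590.84772934 -75.35538583] 53.59232621788405 56.088959898266445
cap [590.86051819 -75.56145847  42.        ]
[(0.76, array([281., 183.]))]
(array([591.49719172, -76.05067413,   0.        ]), np.float64(0.10964269927410797))
```

View pics/sc16.png

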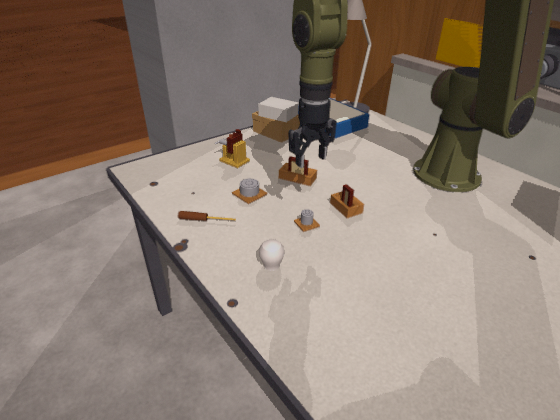

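```bash
python3 -c "
from station import env;print(env.get_state()['time'],env.close_job())"
```

```text
the job is handed in; nothing more can be done
32.4 None
```

I've handed the job in at 32.4 s, with everything let go and the gripper held clear above the bench. The order was wide slide, narrow slide, large cap, small cap.

- **Slides:** Each one met its slot floor at the expected height, with about 22 N (wide) and 14 N (narrow) on the tool. After release, the wrist and side pictures showed both upright and fully home in the matching stands.
- **Caps:** The crown and the corners of its rest agree to about 1 mm for the large cap and about 0.3 mm for the small one. The fits to the networks' outlines agree to about 1 mm. Both caps are crown up.
- **Globe and clamp:** In the last side and scene pictures both stand where they started. No contact forces were seen except at the grips and placings.

In a few places the checks fell short:

- **Missed detection:** The networks once missed the long stand, so I took a new picture and asked again.
- **Weak fits:** Fits to partly hidden outlines scored poorly, so I checked those by eye or with edge fits.
- **Arm position:** The measured arm position drifted 1–2 mm while lowering. I corrected this before releasing each cap.

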